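Release the mould clamp

ROBOT

A 7-joint arm with a two-finger parallel gripper is mounted at the origin on the work surface. World frame = base frame: x ahead of the robot, y to its left, z up, the work surface at z = 0. Lengths are in m, angles in rad, forces in N, time in s.
With the tool pointing down it reaches from about 0.4 to 0.85 m from the base axis. Payload 10.4 kg.
Tool frame: the origin (TCP) lies at the very end of the fingers, on their centre line; the grasp point (between the pads) lies 19 mm behind it (env.grip_point_offset is the distance from the TCP to the grasp point, in m); z points along the fingers, y is the direction in which the jaws open and shut (so a half turn about z gives the same grasp; the last joint's range is limited). The gripper opens to 85 mm and grips with 20 to 120 N. Pads are 22 mm wide; open, the fingers measure 114 mm over their backs; the gripper's body (76 mm by 85 mm) begins 54 mm behind the grasp point. The pads swing forward as they close: fully open they stand 13 mm farther back than shut.
Start: joints at [1.243, 0.332, -0.065, 1.46, 0.022, 1.35, -0.088], TCP at [0.188, -0.596, 0.231] pointing down, gripper open.
Joint ranges: [-2.6, 2.6], [-0.5, 2.12], [-1.47, 1.34], [0.16, 2.42], [-1.27, 4.41], [0.06, 2.06], [-2.6, 2.6]. Speed limits (rad/s): [2.22, 2.22, 2.79, 2.79, 3.14, 3.14, 3.14].

INTERFACE

Orientations are given as a rotation vector (axis times angle).
In Python, from bench import status, vision, job, env gives the robot as it stands.
- The arm moves only by the shell command python3 -m handwheel 'ROWS' [FORCE]. ROWS is JSON, a list of rows, each a list of 7 numbers: the shift along the tool's x, y, z in mm, then the turn, a rotation vector about the tool's x, y, z in rad, then the closure in counts, from 0 (fully open) to 255 (shut). A call has exactly 8 rows; each row is the pose to reach, as a shift and turn from the pose measured when the call began, along the tool's axes at that moment; what a row does not reach only later rows make up. A row lasts 1/8 s, in which the tool goes at most 62.5 mm and 10.7 degrees, less where a joint would pass 70% of its speed; a pose out of reach is approached as far as the arm can. A call with a gripper value outside its range is refused whole. The fingers move at their own pace and stop on an object; FORCE is the grip in N (left out, the last holds). Time passes only in rows, so rows that repeat a pose let the fingers close, or fill a call up. It gives the time, the measured TCP pose, the force and the opening at its end, in the units of the state.
- status.get_obs(): the state, without advancing time (a new reading comes with each control period).
- vision.read_camera(name): name is "side" or "top" or "wrist"; returns a dict with "pixels" (420x560x3 uint8, red, green, blue), "fx", "fy", "cx", "cy" (pixels), "origin" and "orientation" of the camera in the world. Camera axes: x right, y down, z forward; pixel columns grow to the right and rows downward; lengths in m; the calibration is good to about 2 mm. A picture is of the moment at which its call begins. There is no depth.
- job.finish_job(): hands the job in, once; it reports no verdict.
The state is a dict: "t": time; "joint_positions": joint angles; "joint_velocities": joint speeds; "tau": joint torques, N m; "eef_pos": TCP position; "tcp_rot": TCP orientation; "force": force on the tool from outside, world axes, zero at the start; "moment": the same for the moment, N m; "opening": finger opening in m.
Only numpy, scipy, OpenCV 4.12 (cv2) and the standard library are available. Lean on these libraries where they do the work, as an engineer would, in place of code of your own. Each camera call takes 0.05 s, during which the arm holds its last target.

TASK

Two plaster moulds stand in bench clamps. Undo the clamp that holds the tall square mould: press down the black release pad on top of its sliding jaw and, keeping it pressed, push the jaw along the bar, away from the mould, until it is fully home against the end stop; then let the pad spring up. Only touch and push: leave both moulds standing where they are, leave the other clamp (round mould) alone, and do not disturb the things around.

Things in the scene. Friction and masses are not known exactly. Their poses are not given: they have to be found in the camera images.
- clampA: The clamp to undo, fixed to the bench: plywood base 350 x 120 x 18 mm with a toothed steel bar along its x axis. Origin: underside of the base, on the bar's centre line; z up. A grey fixed jaw (top at z 130 mm) has its face at x = -142 mm, the sliding jaw is on the +x side of the mould, and an end stop (top at z 65 mm) stands at x = 144 to 156 mm. The sliding jaw moves along the base's +x axis to open.
- clampA_jaw (a joint): Position of the sliding jaw of clampA, m: its face lies at x = joint - 40 mm in the clamp's frame. It starts between 0.004 and 0.028 m (jaw close up to the mould); 0.100 is fully home, at a hard stop. The ratchet (tooth pitch 8 mm, so up to 3 mm of play) locks it unless the release pad is pressed; then it slides with about 1.5 N of friction and light damping.
- clampA_release (a joint): How far the release pad of clampA is pressed down, m: 0 at rest, 0.008 fully down (hard stop). A spring pushes it up: about 6 N at the start of the travel, 8.5 N fully down. From about 0.004 the ratchet is free; 0.005 or more counts as pressed. It must stay pressed while the jaw is pushed, and springs up and locks the jaw again when let go.
- clampA_pad (a point): Centre of the top face of clampA's release pad (black, 54 mm along the bar x 44 mm across, top at 115 mm above the bench at rest). Moves with jaw and pad; axes as the clamp's. On the mould's side of the pad the jaw is lower than the pad (top of its face plate at z 106 mm), so nothing stands in the way of the fingertips there but the mould, 41 mm or more from the pad's centre.
- clampA_stop (a point): On clampA's sliding jaw: centre line of the face of the upright thumb stop at the far (+x) end of the pad, 29 mm beyond the pad's centre, at z 128 mm. The stop is 12 mm thick, 52 mm wide, its top at z 140 mm (25 mm above the pad at rest). A fingertip on the pad pushes the jaw home by bearing on this face towards +x. Axes as the clamp's.
- mouldA: The tall square plaster mould in clampA, loose, 0.6 to 1.2 kg: 100 mm thick along the bar, 100 mm wide, 95 mm high, a pour hole in the top; it stands on two wooden runners, its top at z 140 mm. Origin: centre of its underside. Not to be moved.
- clampB: The other clamp, identical to clampA, holding the round mould. To be left alone. Origin and axes as clampA's. The two clamps may stand either way round, left or right.
- clampB_jaw (a joint): Position of the sliding jaw of clampB, m, as clampA_jaw; to stay as it is.
- clampB_release (a joint): Press of clampB's release pad, m; not to be pressed.
- mouldB: The low round plaster mould in clampB, loose: 76 mm diameter, 62 mm high, its top at z 107 mm. Origin: centre of its underside. Not to be moved.
- brush: Bystander: a brush 170 mm long lying between the clamps.
- jar: Bystander: glass jar, 48 mm diameter, 70 mm high, between the clamps. Origin: centre of its underside, as for the vessels below.
- mug: Bystander: terracotta mug with a handle, 76 mm diameter, 90 mm high, beyond the clamps.
- bowl: Bystander: white bowl, 110 mm diameter, 50 mm high, at the left.
- beaker: Bystander: terracotta beaker, 68 mm diameter, 100 mm high, at the right.
- palette: Bystander: a spatula 200 mm long lying at the right.
- bud_vase: Bystander: blue bud vase, 72 mm diameter, 100 mm high, at the right.
- clampB_pad (a point): Centre of the top face of clampB's release pad, as clampA_pad; not to be pressed.

How it is judged:
On the way, in this order (a step that is already met when the one before it is completed fails the run):
1. the release pad of the square mould's clamp is pressed at least 5 mm while its jaw is still at the mould (value of joint clampA_release above 0.005 m and value of joint clampA_jaw below 0.045 m), for 0.1 s.
2. with the pad pressed, the jaw has been pushed to within 5 mm of its end stop (value of joint clampA_release above 0.003 m and value of joint clampA_jaw above 0.095 m), for 0.1 s.
At the end, for the whole second after the job is handed in: The jaw of the square mould's clamp is at rest within 5 mm of fully home (joint above 0.095), its pad has sprung up (under 2 mm), both moulds stand upright within 12 mm of their start, the other clamp's jaw has not moved (6 mm), no bystander moved over 30 mm (value of joint clampA_jaw above 0.095 m and velocity of joint clampA_jaw between -0.005 and 0.005 m/s and value of joint clampA_release below 0.002 m and distance of each of mouldA, mouldB from where it was at the start of the episode below 0.012 m and angle between each of mouldA, mouldB's own z axis and vertical below 0.1 rad and linear speed of mouldA below 0.01 m/s and distance of clampB_pad from where it was at the start of the episode below 0.006 m and distance of each of brush, jar, mug, bowl, beaker, palette, bud_vase from where it was at the start of the episode below 0.03 m); the robot touches nothing.
It fails at once if the other clamp's release is pressed (value of joint clampB_release above 0.003 m).
It fails at once if a mould is lifted, shoved or tipped (distance of any of mouldA, mouldB from where it was at the start of the episode above 0.02 m or angle between any of mouldA, mouldB's own z axis and vertical above 0.15 rad).
It fails at once if a bystander is lifted, knocked or pushed away (over 40 mm) (distance of any of brush, jar, mug, bowl, beaker, palette, bud_vase from where it was at the start of the episode above 0.04 m).
It also fails if it takes over 32 s, if anything falls off the work surface, if the arm or the gripper's body presses on something with over 40 N, if the wrist force passes 120 N, or if a joint passes its speed limit or range.

## Working session

There is one attempt and no reset: what is moved stays moved. The work goes in short steps, Python scripts to look and compute and a shell command to move; the robot and the scene stay as the last step left them, time stands still between calls to the robot, and variables do not carry over. Pictures are saved under pics/ and viewed, and the job is handed in when it is done.

```bash
mkdir -p pics; ls; python3 - <<'E'
from bench import status, vision
import cv2
o=status.get_obs(); print({k:o[k] for k in('t','eef_pos','tcp_rot','force','opening')})
for n in('side','top','wrist'):
    c=vision.read_camera(n); cv2.imwrite(f'pics/{n}0.png',c['pixels'][:,:,::-1]); print(n,c['fx'],c['fy'],c['cx'],c['cy'],c['origin'],c['orientation'])
E
```

```text
pics
{'t': 0.0, 'eef_pos': array([ 0.18743711, -0.59585822,  0.23051589]), 'tcp_rot': array([-3.10384705e+00, -4.76754415e-01,  4.44017283e-04]), 'force': array([-0.08760976, -0.29424571, -0.20072919]), 'opening': 0.08556285910254442}
side 513.4351103665665 513.4351103665665 282.30068624473927 214.57586779359215 [0.10330864 1.02138131 1.25142662] [-0.52993678  2.73121065 -1.07872406]
top 452.0945288414306 452.0945288414306 276.2886673596192 207.4359037496468 [ 2.52578790e-01 -1.25375381e-05  1.35228953e+00] [-2.10328172  2.11801522 -0.22974617]
wrist 300.6206166611479 300.6206166611479 274.03017844952734 207.70316919422697 [ 0.26149644 -0.57298441  0.37322135] [ 2.32538402 -1.7061998  -0.26504117]
```

View pics/side0.png

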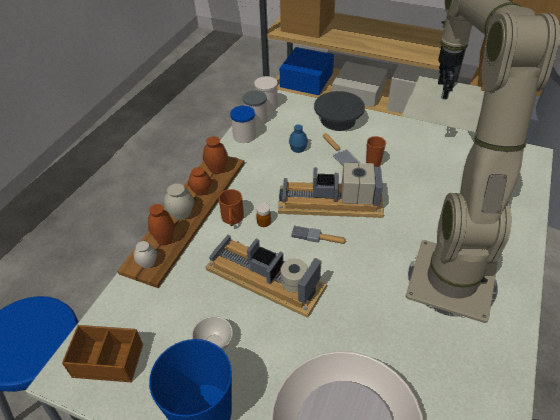

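View pics/top0.png

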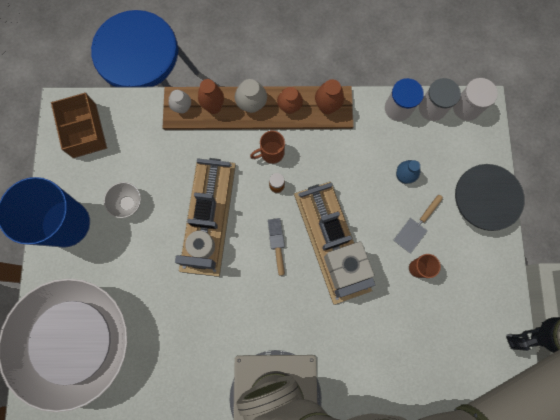

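View pics/wrist0.png

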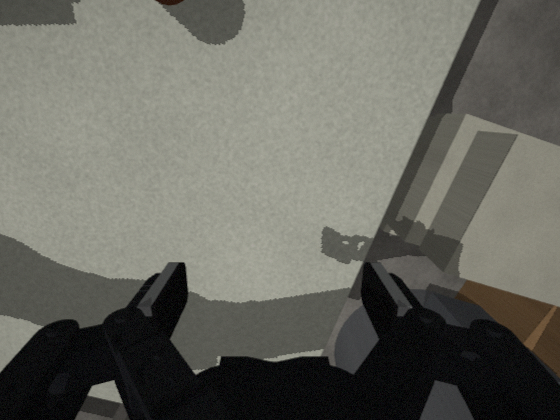

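Both clamps are visible from above. The square mould's clamp is the one at about (335,240), with its pad near (333,231) and its end stop near (316,189). The round mould's clamp is at about (207,215). I'll enlarge both views.

```bash
python3 - <<'E'
import cv2
a=cv2.imread('pics/top0.png')[170:310,280:400]; cv2.imwrite('pics/topc.png',cv2.resize(a,None,fx=4.2,fy=4.2,interpolation=cv2.INTER_CUBIC))
a=cv2.imread('pics/side0.png')[150:225,265:395]; cv2.imwrite('pics/sidec.png',cv2.resize(a,None,fx=6,fy=6,interpolation=cv2.INTER_CUBIC))
E
```

```text
(no output)
```

View pics/topc.png

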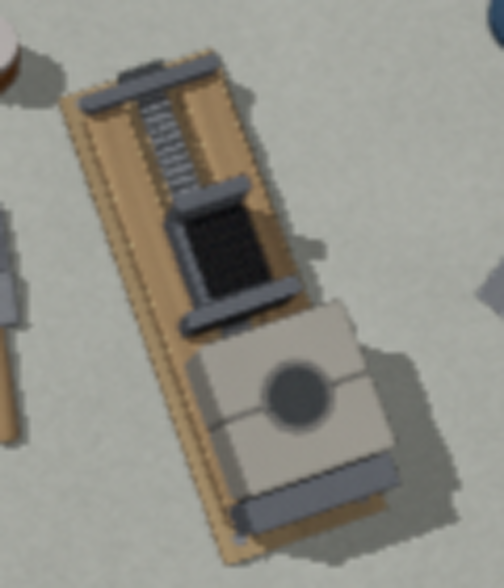

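View pics/sidec.png

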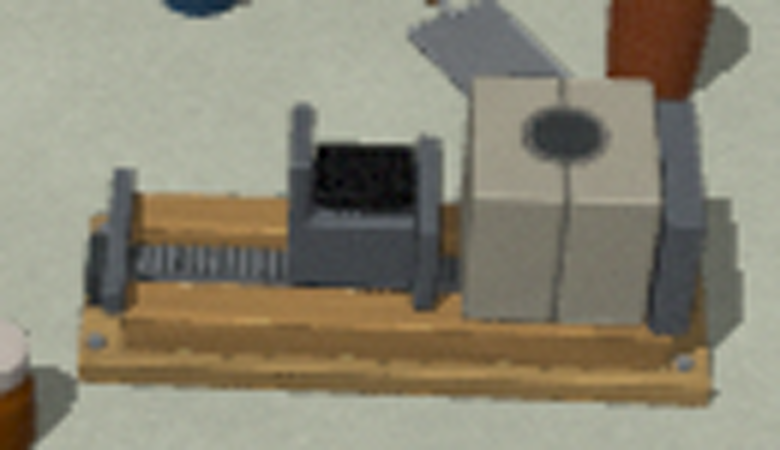

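```bash
cat > h.py <<'E'
import numpy as np, cv2
from scipy.spatial.transform import Rotation as R
from scipy.optimize import least_squares
C={'side':(513.4351,282.3007,214.5759,[0.10330864,1.02138131,1.25142662],[-0.52993678,2.73121065,-1.07872406]),
'top':(452.0945,276.2887,207.4359,[0.25257879,-1.25e-5,1.35228953],[-2.10328172,2.11801522,-0.22974617])}
def proj(n,P):
    f,cx,cy,o,r=C[n]; p=R.from_rotvec(r).inv().apply(np.atleast_2d(P)-o)
    return np.c_[f*p[:,0]/p[:,2]+cx,f*p[:,1]/p[:,2]+cy]
E
python3 - <<'E'
from h import *
# (view, kind, local, crop px)
o=[('top','b',(175,60,18),(62,97)),('top','b',(175,-60,18),(213,52)),('top','b',(-175,60,18),(228,565)),('top','b',(150,0,65),(149,85)),
('top','p',(27,22,115),(185,222)),('top','p',(27,-22,115),(242,202)),('top','p',(-27,-22,115),(270,283)),('top','p',(-27,22,115),(208,305)),
('side','b',(175,60,18),(80,360)),('side','b',(-175,60,18),(712,382)),
('side','p',(27,22,115),(312,210)),('side','p',(-27,22,115),(417,211)),('side','p',(27,-22,115),(318,145)),('side','p',(-27,-22,115),(415,146)),
('top','m',(50,50,140),(190,350)),('top','m',(50,-50,140),(340,300)),('top','m',(-50,-50,140),(395,452)),('top','m',(-50,50,140),(240,502)),
('side','m',(50,50,140),(470,198)),('side','m',(-50,50,140),(660,205)),('side','m',(50,-50,140),(475,78)),('side','m',(-50,-50,140),(655,82))]
def model(v,l,k):
    x,y,a,px,mx=v; L=np.array(l)/1e3+[dict(b=0,p=px,m=mx)[k],0,0]
    return R.from_euler('z',a).apply(L)+[x,y,0]
def res(v):
    r=[]
    for n,k,l,u in o:
        u=np.array(u)/4.2+[280,170] if n=='top' else np.array(u)/6+[265,150]
        r.append((proj(n,model(v,l,k))[0]-u))
    return np.array(r)
s=least_squares(lambda v:res(v).ravel(),[.4,-.15,.3,.02,-.09],loss='soft_l1')
print(s.x,np.degrees(s.x[2]));
for q,e in zip(o,res(s.x)):print(q[:3],e.round(1))
v=s.x
for n,l in(('pad',(0,0,115)),('stop',(29,0,128))):print(n,model(v,l,'p'))
print('mould face',model(v,(50,0,140),'m'))
from bench import status
p=status.get_obs();M=R.from_rotvec(p['tcp_rot']).as_matrix();print(M.round(3))
E
```

```text
[ 0.43750936 -0.17127148  0.32128316  0.01938782 -0.08599944] 18.408168983917047
('top', 'b', (175, 60, 18)) [-1.2  0.3]
('top', 'b', (175, -60, 18)) [-0.1 -1.3]
('top', 'b', (-175, 60, 18)) [-0.6  0.3]
('top', 'b', (150, 0, 65)) [0.8 0.7]
('top', 'p', (27, 22, 115)) [-0.9  0.3]
('top', 'p', (27, -22, 115)) [0.4 0.1]
('top', 'p', (-27, -22, 115)) [ 0.6 -1. ]
('top', 'p', (-27, 22, 115)) [ 0.4 -1.2]
('side', 'b', (175, 60, 18)) [-0.5  0.2]
('side', 'b', (-175, 60, 18)) [0.3 0.6]
('side', 'p', (27, 22, 115)) [ 0.8 -2.6]
('side', 'p', (-27, 22, 115)) [ 0.1 -2.2]
('side', 'p', (27, -22, 115)) [ 0.  -0.9]
('side', 'p', (-27, -22, 115)) [ 0.4 -0.5]
('top', 'm', (50, 50, 140)) [-0.3  0.1]
('top', 'm', (50, -50, 140)) [-1.3  0.1]
('top', 'm', (-50, -50, 140)) [-0.9 -0.7]
('top', 'm', (-50, 50, 140)) [ 0.8 -0.3]
('side', 'm', (50, 50, 140)) [0.8 0.6]
('side', 'm', (-50, 50, 140)) [1.1 0.6]
('side', 'm', (50, -50, 140)) [-0.5 -0.3]
('side', 'm', (-50, -50, 140)) [0.3 0. ]
pad [ 0.45590512 -0.16514911  0.115     ]
stop [ 0.48342122 -0.15599136  0.128     ]
mould face [ 0.40335197 -0.18263954  0.14      ]
[[ 0.954  0.3   -0.   ]
 [ 0.3   -0.954  0.001]
 [-0.    -0.001 -1.   ]]
```

```bash
cat > to.py <<'E'
import sys,numpy as np
from scipy.spatial.transform import Rotation as R
from bench import status
p=status.get_obs();r=R.from_rotvec(p['tcp_rot'])
t=np.array([float(a) for a in sys.argv[1:4]])
a=np.radians(18.41);c,s=np.cos(a),np.sin(a)
T=R.from_matrix(np.array([[c,s,0],[s,-c,0],[0,0,-1.]]))
print('tool mm',(r.inv().apply(t-p['eef_pos'])*1e3).round(1),'turn',(r.inv()*T).as_rotvec().round(4))
d=p['eef_pos']-[0.45591,-0.16515,.115]
print('from pad, clamp axes mm',(np.array([c*d[0]+s*d[1],-s*d[0]+c*d[1],d[2]])*1e3).round(1),'F',p['force'].round(2),'t',p['t'],'open',p['opening'])
E
python3 to.py .4635 -.1626 .20
```

```text
tool mm [ 393.3 -330.5   31.1] turn [-0.0011  0.     -0.0165]
from pad, clamp axes mm [-390.7 -324.   115.7] F [-0.2  -0.13  0.69] t 0.15 open 0.08511471547130824
```

```bash
python3 -m handwheel '[[35,-30,0,0,0,-0.016,255],[80,-68,0,0,0,-0.016,255],[125,-106,0,0,0,-0.016,255],[170,-144,0,0,0,-0.016,255],[215,-182,0,0,0,-0.016,255],[260,-220,0,0,0,-0.016,255],[300,-253,0,0,0,-0.016,255],[335,-282,0,0,0,-0.016,255]]' 20; python3 to.py .4635 -.1626 .16
```

```text
t: 1.15
eef_pos: [0.4232, -0.2245, 0.231]
tcp_rot: [-3.1, -0.503, 0.0]
force: [-0.4, -0.8, -0.8]
opening: -0.0002
tool mm [ 57.8 -45.9  71.1] turn [-0.0009 -0.      0.0004]
from pad, clamp axes mm [-49.8 -45.9 116. ] F [-0.43 -0.83 -0.79] t 1.15 open -0.00016101972288607263
```

```bash
python3 -m handwheel '[[20,-16,0,0,0,0,255],[40,-32,0,0,0,0,255],[57.8,-46,0,0,0,0,255],[57.8,-46,20,0,0,0,255],[57.8,-46,45,0,0,0,255],[57.8,-46,71,0,0,0,255],[57.8,-46,71,0,0,0,255],[57.8,-46,71,0,0,0,255]]'; python3 to.py .4635 -.1626 .12
python3 - <<'E'
from bench import vision
import cv2
a=vision.read_camera('side')['pixels'][100:225,265:395,::-1]; a=cv2.resize(a,None,fx=4,fy=4,interpolation=cv2.INTER_CUBIC)
b=vision.read_camera('wrist')['pixels'][:,:,::-1]; b=cv2.resize(b,None,fx=.5,fy=.5)
import numpy as np
a=a[:500]; o=np.zeros((500,800,3),'uint8');o[:,:520]=a;o[:210,520:800]=b
cv2.imwrite('pics/s1.png',o)
E
```

```text
t: 2.15
eef_pos: [0.4638, -0.1626, 0.161]
tcp_rot: [-3.101, -0.503, -0.001]
force: [-0.6, -0.2, -0.0]
opening: 0.0001
tool mm [-0.4 -0.1 41. ] turn [-0.0004 -0.0007  0.0004]
from pad, clamp axes mm [ 8.3 -0.1 46. ] F [-0.56 -0.17 -0.03] t 2.15 open 0.00012201050694654105
```

View pics/s1.png

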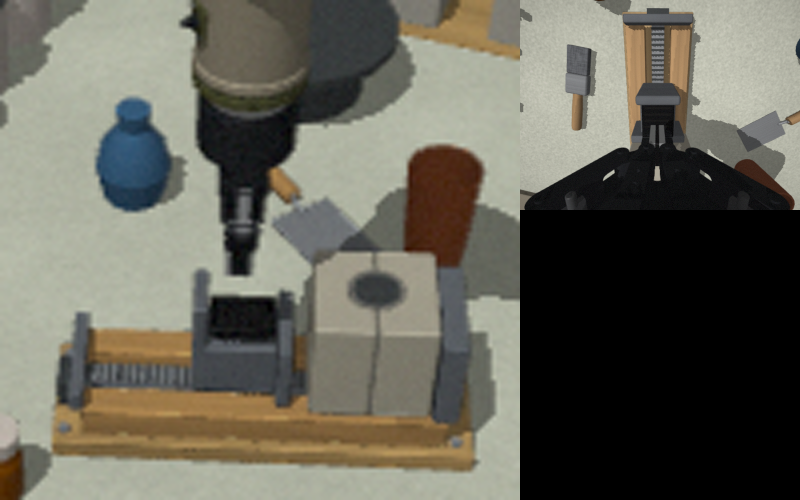

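In the side crop, the closed fingertips at (238,272) are above the pad at (245,310), between the stop and the mould. The wrist view shows them centred across the pad. I'll lower and press gently.

```bash
python3 -m handwheel '[[0,0,20,0,0,0,255],[0,0,36,0,0,0,255],[0,0,42,0,0,0,255],[0,0,45,0,0,0,255],[0,0,47,0,0,0,255],[0,0,49,0,0,0,255],[0,0,50,0,0,0,255],[0,0,50,0,0,0,255]]'; python3 to.py .4635 -.1626 .109
```

```text
t: 3.25
eef_pos: [0.4647, -0.1626, 0.1122]
tcp_rot: [3.1, 0.503, 0.004]
force: [-1.7, 1.6, 6.2]
opening: 0.0002
tool mm [-1.1 -0.4  3.2] turn [ 0.001  -0.0022  0.0004]
from pad, clamp axes mm [ 9.1 -0.4 -2.8] F [-1.69  1.58  6.23] t 3.25 open 0.00022117334777671155
```

```bash
python3 -m handwheel '[[0,0,1.5,0,0,0,255],[0,0,3,0,0,0,255],[0,0,4.5,0,0,0,255],[0,0,5,0,0,0,255],[0,0,5,0,0,0,255],[0,0,5,0,0,0,255],[0,0,5,0,0,0,255],[0,0,5,0,0,0,255]]'; python3 to.py .4635 -.1626 .109
```

```text
t: 4.25
eef_pos: [0.4653, -0.1625, 0.1083]
tcp_rot: [3.1, 0.503, 0.006]
force: [-1.8, 2.6, 8.0]
opening: 0.0001
tool mm [-1.8 -0.5 -0.7] turn [ 0.0018 -0.0033  0.0007]
from pad, clamp axes mm [ 9.8 -0.4 -6.7] F [-1.76  2.61  8.02] t 4.25 open 7.869493127809185e-05
```

```bash
python3 -m handwheel '[[3,0,1.8,0,0,0,255],[9,0,1.8,0,0,0,255],[16,0,1.8,0,0,0,255],[24,0,1.8,0,0,0,255],[32,0,1.8,0,0,0,255],[40,0,1.8,0,0,0,255],[46,0,1.8,0,0,0,255],[50,0,1.8,0,0,0,255]]'; python3 to.py .4635 -.1626 .109
python3 - <<'E'
from bench import vision
import cv2
a=vision.read_camera('side')['pixels'][100:225,265:395,::-1]; a=cv2.resize(a,None,fx=4,fy=4,interpolation=cv2.INTER_CUBIC)
cv2.imwrite('pics/s2.png',a)
E
```

```text
t: 5.25
eef_pos: [0.5137, -0.1464, 0.1078]
tcp_rot: [3.099, 0.504, 0.008]
force: [-2.2, 2.0, 7.4]
opening: -0.0001
tool mm [-52.8  -0.5  -1.4] turn [ 0.0025 -0.0047  0.001 ]
from pad, clamp axes mm [60.8 -0.4 -7.2] F [-2.16  1.99  7.4 ] t 5.25 open -8.437658181572196e-05
```

View pics/s2.png

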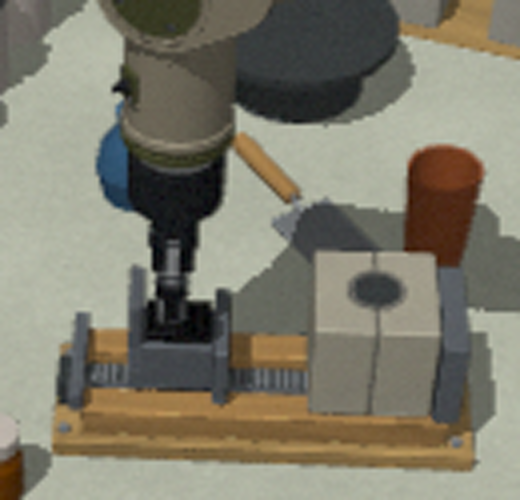

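The jaw has moved with the finger (its stop went from x 200 to 138 in the crop) and the mould hasn't moved. I'll keep pushing.

```bash
python3 -m handwheel '[[4,0,1.8,0,0,0,255],[9,0,1.8,0,0,0,255],[14,0,1.8,0,0,0,255],[18,0,1.8,0,0,0,255],[22,0,1.8,0,0,0,255],[25,0,1.8,0,0,0,255],[27,0,1.8,0,0,0,255],[28,0,1.8,0,0,0,255]]'; python3 to.py .4635 -.1626 .109
```

```text
t: 6.3
eef_pos: [0.5416, -0.1371, 0.1075]
tcp_rot: [3.098, 0.504, 0.011]
force: [-2.1, 1.2, 8.1]
opening: -0.0002
tool mm [-82.1  -0.6  -2. ] turn [ 0.0034 -0.0067  0.0015]
from pad, clamp axes mm [90.1 -0.4 -7.5] F [-2.15  1.2   8.09] t 6.3 open -0.0001511377459872436
```

```bash
python3 -m handwheel '[[2,0,1.6,0,0,0,255],[4,0,1.6,0,0,0,255],[5,0,1.6,0,0,0,255],[6,0,1.6,0,0,0,255],[7,0,1.6,0,0,0,255],[8,0,1.6,0,0,0,255],[9,0,1.6,0,0,0,255],[9,0,1.6,0,0,0,255]]'; python3 to.py .4635 -.1626 .109
python3 - <<'E'
from bench import vision
import cv2
a=vision.read_camera('side')['pixels'][100:225,265:395,::-1]; a=cv2.resize(a,None,fx=4,fy=4,interpolation=cv2.INTER_CUBIC)
cv2.imwrite('pics/s3.png',a)
E
```

```text
t: 7.3
eef_pos: [0.5496, -0.1352, 0.1071]
tcp_rot: [3.097, 0.503, 0.009]
force: [-8.7, -0.9, 11.6]
opening: -0.0003
tool mm [-90.3  -1.2  -2.4] turn [ 0.0044 -0.0052  0.0006]
from pad, clamp axes mm [98.3 -1.1 -7.9] F [-8.7  -0.88 11.6 ] t 7.3 open -0.00031893053217854015
```

View pics/s3.png

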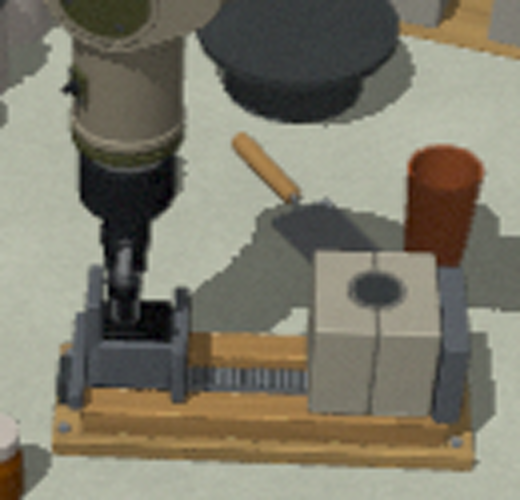

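```bash
python3 -m handwheel '[[1,0,1.4,0,0,0,255],[2,0,1.4,0,0,0,255],[3,0,1.4,0,0,0,255],[4,0,1.4,0,0,0,255],[4,0,1.4,0,0,0,255],[4,0,1.4,0,0,0,255],[4,0,1.4,0,0,0,255],[4,0,1.4,0,0,0,255]]'; python3 to.py .4635 -.1626 .109
```

```text
t: 8.35
eef_pos: [0.5526, -0.1349, 0.107]
tcp_rot: [3.096, 0.501, 0.007]
force: [-10.4, -1.8, 13.8]
opening: 0.0
tool mm [-93.3  -1.8  -2.3] turn [ 0.0055 -0.0033 -0.0003]
from pad, clamp axes mm [101.3  -1.8  -8. ] F [-10.38  -1.79  13.83] t 8.35 open 2.453213513222292e-05
```

```bash
python3 -m handwheel '[[1,0,0.8,0,0,0,255],[2,0,0.8,0,0,0,255],[3,0,0.8,0,0,0,255],[4,0,0.8,0,0,0,255],[5,0,0.8,0,0,0,255],[6,0,0.8,0,0,0,255],[6,0,0.8,0,0,0,255],[6,0,0.8,0,0,0,255]]'; python3 to.py .4635 -.1626 .109
python3 - <<'E'
from bench import vision
import cv2, numpy as np
a=vision.read_camera('side')['pixels'][150:225,265:335,::-1]; a=cv2.resize(a,None,fx=6,fy=6,interpolation=cv2.INTER_CUBIC)
b=vision.read_camera('wrist')['pixels'][:,:,::-1][:300,150:410]
o=np.zeros((450,680,3),'uint8');o[:,:420]=a;o[:300,420:]=b
cv2.imwrite('pics/s4.png',o)
E
```

```text
t: 9.35
eef_pos: [0.5579, -0.1339, 0.1071]
tcp_rot: [3.095, 0.5, 0.005]
force: [-6.8, -1.1, 7.3]
opening: -0.0001
tool mm [-98.6  -2.5  -2.1] turn [ 0.0065 -0.0023 -0.0012]
from pad, clamp axes mm [106.6  -2.6  -7.9] F [-6.77 -1.12  7.35] t 9.35 open -6.447031110208475e-05
```

View pics/s4.png

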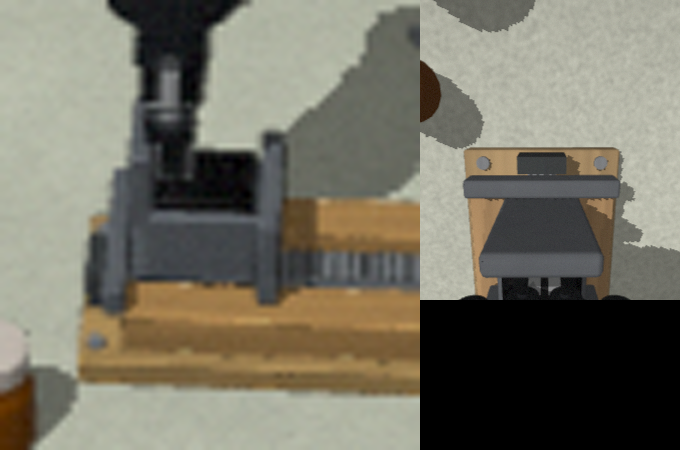

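```bash
python3 - <<'E'
from h import *
v=[0.43750936,-0.17127148,0.32128316]
for px in(.0194,.091,.096,.101,.106):
  P=[(px-.027,.022,.108),(px-.027,-.022,.108),(px+.029,.026,.140)]
  print(px,((proj('side',R.from_euler('z',v[2]).apply(P)+[v[0],v[1],0])-[265,150])*6).round(0).tolist())
E
python3 -m handwheel '[[1,0,0.8,0,0,0,255],[2,0,0.8,0,0,0,255],[3,0,0.8,0,0,0,255],[4,0,0.8,0,0,0,255],[5,0,0.8,0,0,0,255],[5,0,0.8,0,0,0,255],[5,0,0.8,0,0,0,255],[5,0,0.8,0,0,0,255]]'; python3 to.py .4635 -.1626 .109
```

```text
0.0194 [[417.0, 207.0], [416.0, 152.0], [314.0, 165.0]]
0.091 [[283.0, 203.0], [286.0, 148.0], [180.0, 160.0]]
0.096 [[274.0, 202.0], [277.0, 147.0], [170.0, 160.0]]
0.101 [[265.0, 202.0], [268.0, 147.0], [161.0, 160.0]]
0.106 [[256.0, 202.0], [258.0, 147.0], [151.0, 159.0]]
t: 10.45
eef_pos: [0.558, -0.134, 0.107]
tcp_rot: [3.095, 0.497, -0.011]
force: [-31.1, -1.1, 26.2]
opening: 0.0001
tool mm [-98.7  -2.4  -1.2] turn [ 0.0055  0.0079 -0.0032]
from pad, clamp axes mm [106.7  -2.7  -8. ] F [-31.14  -1.11  26.22] t 10.45 open 6.799275576043889e-05
```

The force rose to 31 N with no further motion, so the jaw is at its hard stop. I'll lift straight up while keeping a light push towards home, so the jaw isn't dragged back, then retreat.

```bash
python3 -m handwheel '[[2,0,-1,0,0,0,255],[1.5,0,-4,0,0,0,255],[1,0,-8,0,0,0,255],[0,0,-12,0,0,0,255],[-2,0,-18,0,0,0,255],[-5,0,-30,0,0,0,255],[-8,0,-55,0,0,0,255],[-8,0,-80,0,0,0,255]]'; python3 -m handwheel '[[0,0,-20,0,0,0,255],[-15,0,-40,0,0,0,255],[-50,30,-50,0,0,0,255],[-90,70,-50,0,0,0,255],[-130,110,-50,0,0,0,255],[-165,150,-50,0,0,0,255],[-180,165,-50,0,0,0,255],[-180,165,-50,0,0,0,255]]'; python3 to.py .4635 -.1626 .109
python3 - <<'E'
from bench import vision
import cv2, numpy as np
a=vision.read_camera('side')['pixels'][100:225,265:395,::-1]; a=cv2.resize(a,None,fx=4,fy=4,interpolation=cv2.INTER_CUBIC)
cv2.imwrite('pics/s5.png',a)
cv2.imwrite('pics/t5.png',vision.read_camera('top')['pixels'][:,:,::-1])
E
```

```text
t: 11.45
eef_pos: [0.5508, -0.136, 0.1887]
tcp_rot: [3.095, 0.496, -0.01]
force: [0.3, 0.3, 0.6]
opening: -0.0002
t: 12.45
eef_pos: [0.4308, -0.3501, 0.2416]
tcp_rot: [3.095, 0.491, -0.009]
force: [0.5, 0.9, -0.0]
opening: -0.0001
tool mm [  90.  -169.   130.9] turn [ 0.0068  0.0069 -0.0065]
from pad, clamp axes mm [ -82.2 -167.5  126.6] F [ 0.51  0.94 -0.01] t 12.45 open -8.051344579543763e-05
```

View pics/s5.png

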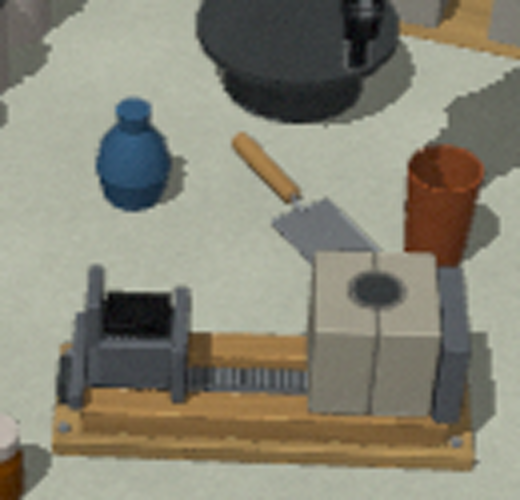

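View pics/t5.png

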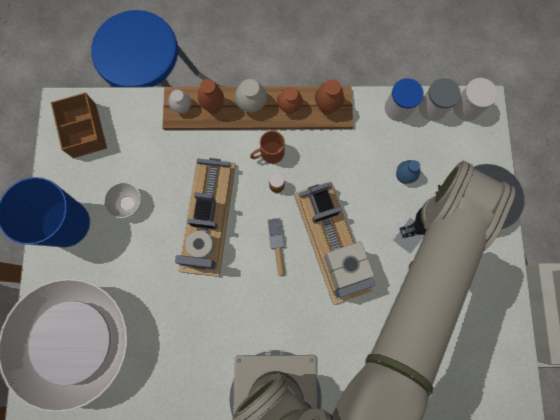

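The pictures show the jaw against the end stop (crop x 75–190) and the pad back up below the thumb stop, as at the start. Both moulds and the surrounding objects look unmoved, and the tool is clear with about zero force.

```bash
python3 -c "
from bench import job; print(job.finish_job())"
```

```text
the job is handed in; nothing more can be done
None
```

The square mould's clamp is undone: I pressed its release pad and pushed the jaw along the bar to its end stop. I then lifted off so the pad could spring up, and handed the job in at about 12.5 s. I had no direct reading of the clamp joints, so these checks rest on force, tool position and camera images.

- **Press:** before the push began the fingertips were about 6.7 mm below the pad's rest height, at about 8 N. They stayed at least that low until release.
- **Home:** the fingertips slid about 8 mm along the pad before reaching the thumb stop. A final push rose to 31 N with no further movement, so the jaw was at its hard stop.
- **After release:** the last pictures show the jaw against the end stop and the pad up. Both moulds, the other clamp and the surrounding objects look unmoved. The arm was clear of everything, with about 1 N of residual force.

No check failed. The camera fit of the jaw's position was only good to about 3 mm, so the force at the hard stop is the stronger evidence that it is fully home.

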